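# Sort mould canisters by weight

### The arm

A 7-joint arm with a two-finger parallel gripper is mounted at the origin on the work surface. World frame = base frame: x ahead of the robot, y to its left, z up, the work surface at z = 0. Lengths are in m, angles in rad, forces in N, time in s.
With the tool pointing down it reaches from about 0.4 to 0.85 m from the base axis. Payload 6.9 kg.
Tool frame: the origin (TCP) lies midway between the tips of the shut fingers; the grasp point (between the pads) lies behind it (r.pinch_z is the z of the grasp point in the tool frame, in m); z points along the fingers, y is the direction in which the jaws open and shut (so a half turn about z gives the same grasp; the last joint's range is limited). The gripper opens to 85 mm and grips with 20 to 120 N. Pads are 22 mm wide; open, the fingers measure 114 mm over their backs; the gripper's body (76 mm by 85 mm) begins 54 mm behind the grasp point. The pads swing forward as they close: fully open they stand 13 mm farther back than shut.
Start: joints at [-1.083, 0.507, -0.238, 1.5, 0.126, 1.149, -0.155], TCP at [0.233, 0.58, 0.231] pointing down, gripper open.
Joint ranges: [-3.08, 3.08], [-0.24, 2.05], [-1.43, 1.35], [0, 2.5], [-1.52, 4.66], [0.17, 1.96], [-2.89, 2.89]. Speed limits (rad/s): [2.39, 2.39, 3.14, 3.14, 3.14, 3.14, 3.14].

### API

Orientations are given as [roll, pitch, yaw] about the fixed x, y, z axes, in that order (R = Rz(yaw) Ry(pitch) Rx(roll)).
In Python, from rig import r, vision, order gives the robot as it stands.
- The arm moves only by the tool arm_command, never from a script. Its argument "increments" is a list of rows, each a list of 7 numbers: the shift along the tool's x, y, z in mm, then the turn, a rotation vector about the tool's x, y, z in degrees, then the finger opening in mm, from 0 to 85.4. A call has 1 to 20 rows; each row shifts and turns the commanded pose from where the row before left it, along the tool's axes as they then stand; what a row does not reach is not made up. A row lasts 1/12 s, in which the tool goes at most 41.7 mm and 7.16 degrees, less where a joint would pass 70% of its speed; a pose out of reach is approached as far as the arm can. A call with a gripper value outside its range is refused whole. The fingers move at their own pace and stop on an object; "newtons" is the grip in N (left out, the last holds). Time passes only in rows, so rows that do not move let the fingers close. It gives the time, the measured TCP pose, the force and the opening at its end, in the units of the state.
- r.read_state(): the state, without advancing time (a new reading comes with each control period).
- vision.grab_frame(name): name is "side" or "top"; returns the picture (400x640x3 uint8, red, green, blue); there is no depth.
- vision.calibration(name): a dict with "fov_y" (degrees; the focal length in pixels is half the picture's height over the tangent of half this angle, whatever the lens; pixels are square), "cx", "cy" (the principal point, pixels), "rvec" (rotation vector, rad) and "tvec" (3), from world to camera coordinates, as OpenCV has them. Camera axes: x right, y down, z forward; pixel columns grow to the right and rows downward; lengths in m; the calibration is good to about 2 mm. A picture is of the moment at which its call begins. calibration takes no time and is no camera call.
- order.finish_job(): hands the job in, once; it reports no verdict.
The state is a dict: "time_s": time; "qpos": joint angles; "dq": joint speeds; "joint_efforts": joint torques, N m; "eef_pos": TCP position; "orientation": TCP orientation; "contact_force": force on the tool from outside, world axes, zero at the start; "ft_torque": the same for the moment, N m; "opening": finger opening in m.
Only numpy, scipy, OpenCV 4.12 (cv2) and the standard library are available. Lean on these libraries where they do the work, as an engineer would, in place of code of your own. Each camera call takes 0.05 s, during which the arm holds its last target. There are 200 camera calls.

### The job

Three look-alike canisters of steel embedding moulds lean in the slanted rack: one is full, one half full and one empty, and only their weight tells which. Stand the full one upright in the middle of the round warming plate and the empty one upright in the small black tray, setting them down gently, and leave the half-full one seated in the slot where it started. Do not disturb the other things on the bench.

Things in the scene. Friction and masses are not known exactly. Their poses are not given: they have to be found in the camera images.
- canister_1: one of three look-alike closed canisters: white, blue band, flat sides, 64 (its x) x 50 (its y) x 105 mm, plus a round blue cap 42 mm across, 14 mm high. Origin: centre of its underside; z runs up to the cap. Starts in a rack slot, cap leaning 25 degrees away from the robot. Full one about 0.70 kg, half-full 0.40, empty 0.10 (each within 10 percent); which is which is unknown
- canister_2: one of three look-alike closed canisters: white, blue band, flat sides, 64 (its x) x 50 (its y) x 105 mm, plus a round blue cap 42 mm across, 14 mm high. Origin: centre of its underside; z runs up to the cap. Starts in a rack slot, cap leaning 25 degrees away from the robot. Full one about 0.70 kg, half-full 0.40, empty 0.10 (each within 10 percent); which is which is unknown
- canister_3: one of three look-alike closed canisters: white, blue band, flat sides, 64 (its x) x 50 (its y) x 105 mm, plus a round blue cap 42 mm across, 14 mm high. Origin: centre of its underside; z runs up to the cap. Starts in a rack slot, cap leaning 25 degrees away from the robot. Full one about 0.70 kg, half-full 0.40, empty 0.10 (each within 10 percent); which is which is unknown
- rack: fixed aluminium rack with white dividers, 300 mm wide (y), three slots 100 mm apart, slanted 25 degrees so that canisters lean to its +x, away from the robot. Origin: on the bench under the middle slot. Slots: pockets 56 mm wide (y), 68 mm deep; along the slant the dividers and front lip are 24 mm high, the support plate behind them 70 mm
- slot_1 (a point): centre of a slot's floor, 36 mm above the bench; a canister seated there has its origin on this point (a few mm of play) (left slot, rack y +100 mm)
- slot_2 (a point): centre of a slot's floor, 36 mm above the bench; a canister seated there has its origin on this point (a few mm of play) (middle slot)
- slot_3 (a point): centre of a slot's floor, 36 mm above the bench; a canister seated there has its origin on this point (a few mm of play) (right slot, rack y -100 mm)
- warmer: fixed white warmer, 160 x 160 mm, carrying a round dark steel plate 144 mm across whose top is 35 mm above the bench. Origin: centre of its underside
- warmer_top (a point): centre of the top of the warmer's round plate
- tray: fixed open black plastic tray, 140 x 140 mm outside, 28 mm high, walls and floor 5 mm thick. Origin: centre of its underside
- bottle: bystander: amber bottle, 68 mm across, 170 mm high. Origin: on its underside
- jar: bystander: white jar with red lid, 72 mm across, 90 mm high. Origin: on its underside
- beaker: bystander: open steel beaker, 76 mm across, 100 mm high. Origin: on its underside
- slide_box: bystander: flat blue slide box, 90 x 160 x 30 mm. Origin: on its underside
- cassette_box: bystander: low white box with a row of coloured cassettes, 60 x 110 mm, 34 mm high, between robot and rack. Origin: on its underside
- brush: bystander: small brush 160 mm long lying between robot and rack. Origin: at mid-length, under it
There are look-alikes about, which are no part of the job. Leave any green, pink or red look-alike of the tray alone.

How it is judged:
At the end, for the whole second after the job is handed in: At rest: the full canister upright (0.1 rad) on the round warming plate, its base centre within 35 mm of the plate's; the empty one upright (0.1 rad) on the floor of the black tray; the half-full one seated in the slot where it started (within 12 mm, leaning 0.32 to 0.55 rad) (((horizontal distance between canister_1 and warmer_top below 0.035 m and z of canister_1 in the frame of warmer_top between -0.004 and 0.006 m and angle between canister_1's own z axis and vertical below 0.1 rad and contact force between canister_1 and warmer above 5.4 N and linear speed of canister_1 below 0.02 m/s and angular speed of canister_1 below 0.2 rad/s) or (horizontal distance between canister_2 and warmer_top below 0.035 m and z of canister_2 in the frame of warmer_top between -0.004 and 0.006 m and angle between canister_2's own z axis and vertical below 0.1 rad and contact force between canister_2 and warmer above 5.4 N and linear speed of canister_2 below 0.02 m/s and angular speed of canister_2 below 0.2 rad/s) or (horizontal distance between canister_3 and warmer_top below 0.035 m and z of canister_3 in the frame of warmer_top between -0.004 and 0.006 m and angle between canister_3's own z axis and vertical below 0.1 rad and contact force between canister_3 and warmer above 5.4 N and linear speed of canister_3 below 0.02 m/s and angular speed of canister_3 below 0.2 rad/s)) and ((horizontal distance between canister_1 and tray below 0.06 m and z of canister_1 in the frame of tray below 0.011 m and angle between canister_1's own z axis and vertical below 0.1 rad and contact force between canister_1 and tray between 0.5 and 2.2 N and linear speed of canister_1 below 0.02 m/s and angular speed of canister_1 below 0.2 rad/s) or (horizontal distance between canister_2 and tray below 0.06 m and z of canister_2 in the frame of tray below 0.011 m and angle between canister_2's own z axis and vertical below 0.1 rad and contact force between canister_2 and tray between 0.5 and 2.2 N and linear speed of canister_2 below 0.02 m/s and angular speed of canister_2 below 0.2 rad/s) or (horizontal distance between canister_3 and tray below 0.06 m and z of canister_3 in the frame of tray below 0.011 m and angle between canister_3's own z axis and vertical below 0.1 rad and contact force between canister_3 and tray between 0.5 and 2.2 N and linear speed of canister_3 below 0.02 m/s and angular speed of canister_3 below 0.2 rad/s)) and ((distance of canister_1 from where it was at the start of the episode below 0.012 m and angle between canister_1's own z axis and vertical between 0.32 and 0.55 rad and contact force between canister_1 and rack above 1 N and linear speed of canister_1 below 0.02 m/s and angular speed of canister_1 below 0.2 rad/s) or (distance of canister_2 from where it was at the start of the episode below 0.012 m and angle between canister_2's own z axis and vertical between 0.32 and 0.55 rad and contact force between canister_2 and rack above 1 N and linear speed of canister_2 below 0.02 m/s and angular speed of canister_2 below 0.2 rad/s) or (distance of canister_3 from where it was at the start of the episode below 0.012 m and angle between canister_3's own z axis and vertical between 0.32 and 0.55 rad and contact force between canister_3 and rack above 1 N and linear speed of canister_3 below 0.02 m/s and angular speed of canister_3 below 0.2 rad/s))); the robot touches nothing.
It fails at once if a bystander (bottle, jar, beaker, slide box, cassette box or brush) is shifted by more than 25 mm (distance of any of bottle, jar, beaker, slide_box, cassette_box, brush from where it was at the start of the episode above 0.025 m).
It fails at once if a canister comes down on the warmer or into the tray faster than 0.5 m/s (dropped, not set down) ((distance between canister_1 and warmer_top below 0.07 m and linear speed of canister_1 above 0.5 m/s) or (distance between canister_1 and tray below 0.07 m and linear speed of canister_1 above 0.5 m/s) or (distance between canister_2 and warmer_top below 0.07 m and linear speed of canister_2 above 0.5 m/s) or (distance between canister_2 and tray below 0.07 m and linear speed of canister_2 above 0.5 m/s) or (distance between canister_3 and warmer_top below 0.07 m and linear speed of canister_3 above 0.5 m/s) or (distance between canister_3 and tray below 0.07 m and linear speed of canister_3 above 0.5 m/s)).
It also fails if it takes over 72 s, if anything falls off the work surface, if the arm or the gripper's body presses on something with over 40 N, if the wrist force passes 120 N, or if a joint passes its speed limit or range.

## Working session

There is one attempt and no reset: what is moved stays moved. The work goes in short steps, Python scripts to look and compute and a tool call to move; the robot and the scene stay as the last step left them, time stands still between calls to the robot, and variables do not carry over. Pictures are saved under pics/ and viewed, about 8 in all and at most 12, crops included, and the job is handed in when it is done.

Besides the shell and the picture viewer there is one more tool, called as name(argument=value, ...), one argument or row to a line, values as JSON. arm_command: Moves the arm, as the interface text tells. Its arguments: {"type":"object","properties":{"increments":{"type":"array"},"newtons":{"type":"number"}},"required":["increments"]}

```bash
ls; mkdir -p pics; python3 - <<'E'
from rig import r,vision,order
import cv2
for n in("side","top"):
    f=vision.grab_frame(n); cv2.imwrite(f"pics/{n}0.png",f[:,:,::-1]); print(n,vision.calibration(n))
print(r.read_state(), r.pinch_z)
E
```

```text
pics
side {'fov_y': 51.24667392667339, 'cx': 313.414043532947, 'cy': 195.3926831029542, 'rvec': array([ 1.97020113, -0.71871916,  0.40092355]), 'tvec': array([-0.33704205,  0.28306075,  1.21489309])}
top {'fov_y': 42.353165980737124, 'cx': 314.0379350007723, 'cy': 203.5734657202679, 'rvec': array([ 2.13554716, -2.10821262,  0.18623261]), 'tvec': array([0.14125627, 0.53748374, 1.76972519])}
{'time_s': 0.1, 'qpos': array([-1.08349584,  0.50823331, -0.23752888,  1.50103329,  0.12571989,
        1.14893414, -0.15481373]), 'dq': array([ 0.00012097,  0.00012378,  0.00092359, -0.00152113, -0.00162117,
        0.000489  ,  0.00030864]), 'joint_efforts': array([-4.61025847e-03, -6.21839190e+01, -2.19471909e+00, -2.50202823e+01,
        1.24947913e-02,  7.76806497e-03, -1.06365093e-05]), 'eef_pos': array([0.23277506, 0.57953778, 0.23052909]), 'orientation': array([-3.13997602e+00,  5.57767208e-05,  2.75979612e+00]), 'contact_force': array([ 0.28474597, -0.41837314, -0.44329776]), 'ft_torque': array([ 0.00326352, -0.03451903,  0.02118218]), 'opening': 0.08550207309790307} -0.0187
```

View pics/side0.png

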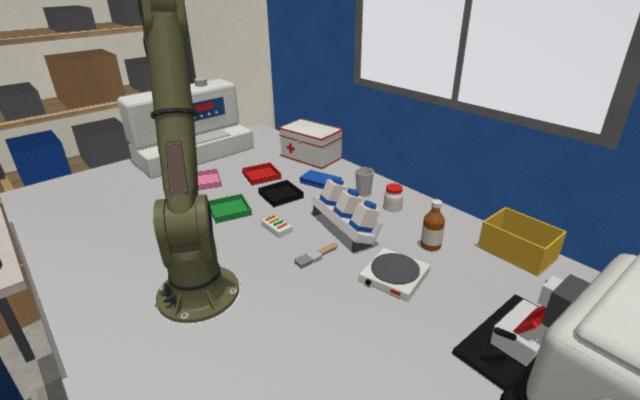

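View pics/top0.png

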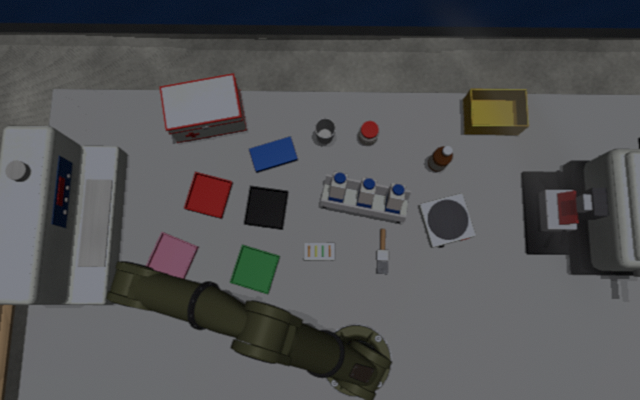

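The side view shows the rack at (348,212), the warmer plate at (396,267) and the black tray at (281,192). In the top view the rack caps are at (340,179), (369,184) and (398,190), the plate at (448,220) and the black tray at (267,207). Next I'll zoom in and segment.

```bash
cat > h.py <<'E'
import numpy as np, cv2
from rig import r,vision
from scipy.spatial.transform import Rotation as R
def cam(n):
    c=vision.calibration(n); f=200/np.tan(np.radians(c['fov_y']/2))
    K=np.array([[f,0,c['cx']],[0,f,c['cy']],[0,0,1.]]); return K,cv2.Rodrigues(c['rvec'])[0],c['tvec']
def ray(n,u,v,z):
    K,Rm,t=cam(n); C=-Rm.T@t; d=Rm.T@np.linalg.solve(K,[u,v,1.]); return C+d*(z-C[2])/d[2]
def proj(n,P):
    K,Rm,t=cam(n); return cv2.projectPoints(np.atleast_2d(np.float64(P)),Rm,t,K,None)[0][:,0]
def blobs(img,lo,hi,amin=30):
    m=cv2.inRange(cv2.cvtColor(img,cv2.COLOR_RGB2HSV),lo,hi); n,l,s,c=cv2.connectedComponentsWithStats(m)
    return [(c[i].round(2),s[i]) for i in range(1,n) if s[i][4]>=amin],l
E
python3 - <<'E'
from h import *
t=cv2.imread('pics/top0.png')[:,:,::-1].copy(); s=cv2.imread('pics/side0.png')[:,:,::-1].copy()
for nm,im in(("top",t),("side",s)):
    for k,lo,hi in(("blue",(100,120,60),(130,255,255)),("dark",(0,0,0),(180,255,75))):
        for c,st in blobs(im,lo,hi)[0]:
            if 200<c[0]<520 and 120<c[1]<300: print(nm,k,c,st, ray(nm,*c,0.035 if k=='dark' else 0.12).round(3))
o=cv2.resize(t[140:280,230:490],None,fx=3,fy=3,interpolation=cv2.INTER_CUBIC); cv2.imwrite('pics/tc.png',o[:,:,::-1])
o=cv2.resize(s[170:300,240:440],None,fx=4,fy=4,interpolation=cv2.INTER_CUBIC); cv2.imwrite('pics/sc.png',o[:,:,::-1])
E
```

```text
top blue [272.72 153.5 ] [ 250  137   47   34 1015] [0.697 0.292 0.12 ]
top blue [339.56 177.6 ] [334 173  12  10  89] [0.614 0.062 0.12 ]
top blue [368.82 183.42] [364 179  11  10  90] [ 0.595 -0.038  0.12 ]
top blue [398.06 189.26] [393 185  11  10  88] [ 0.576 -0.137  0.12 ]
top dark [210.13 128.09] [ 168   82   79   61 1183] [0.814 0.532 0.035]
top dark [481.72 122.63] [460  89  67  47 873] [ 0.846 -0.46   0.035]
top dark [325.11 125.32] [316 119  19  15 192] [0.83  0.112 0.035]
top dark [364.71 139.32] [357 129  20  17 160] [ 0.778 -0.033  0.035]
top dark [321.45 139.64] [312 132  22  14 161] [0.775 0.125 0.035]
top dark [437.72 160.43] [425 147  28  26 445] [ 0.702 -0.295  0.035]
top dark [276.33 165.52] [256 159  42  14  97] [0.676 0.286 0.035]
top dark [200.8  183.97] [186 173  44  35 103] [0.605 0.555 0.035]
top dark [221.29 204.37] [197 182  36  37  87] [0.531 0.478 0.035]
top dark [361.28 198.69] [356 183  16  25 102] [ 0.558 -0.02   0.035]
top dark [265.8  207.36] [ 244  186   45   44 1581] [0.523 0.319 0.035]
top dark [389.98 200.55] [384 187  19  27 146] [ 0.553 -0.121 
[... 501 characters left out ...]
ue [455.13 140.32] [  267     0   373   271 39089] [1.307 0.037 0.12 ]
side blue [318.07 178.41] [300 170  43  18 415] [0.588 0.153 0.12 ]
side blue [352.98 191.71] [348 189  11   7  48] [ 0.613 -0.011  0.12 ]
side blue [327.2  201.12] [320 196  16  10  56] [ 0.499 -0.002  0.12 ]
side blue [369.6  204.02] [365 201  11   7  53] [ 0.594 -0.111  0.12 ]
side blue [341.86 213.31] [334 207  18  11  70] [ 0.482 -0.094  0.12 ]
side blue [359.46 227.3 ] [349 221  23  11  92] [ 0.466 -0.19   0.12 ]
side dark [280.32 192.9 ] [259 180  44  27 745] [0.501 0.285 0.035]
side dark [315.55 211.7 ] [313 207   8   9  40] [0.514 0.08  0.035]
side dark [359.03 246.48] [352 242  20  11 121] [ 0.48  -0.179  0.035]
```

View pics/tc.png

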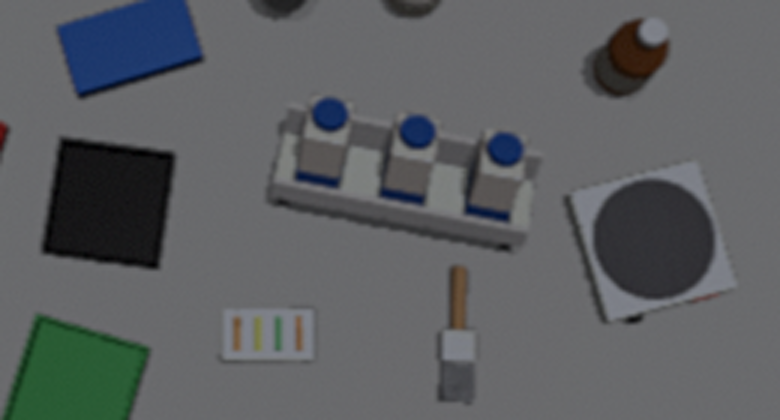

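View pics/sc.png

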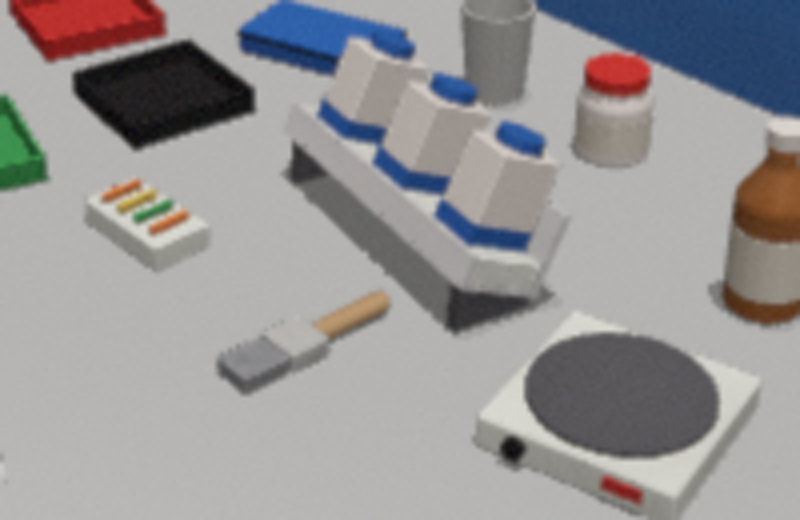

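The crops show the three caps in the slots and a rack yaw of about -11°. The tray rim corners and the plate centre are also clear. Next I'll fit the rack pose from the caps in both views and check the plate and tray from the side view.

```bash
python3 - <<'E'
from h import *
from scipy.optimize import least_squares
T=np.array([[339.56,177.6],[368.82,183.42],[398.06,189.26]])
s=cv2.imread('pics/side0.png')[:,:,::-1].copy()
S=np.array([[np.nan]*2,[352.98,191.71],[369.6,204.02]])
# left cap in side touches slide-box? take it from crop
S[0]=[240+392/4,170+45/4]
# triangulate
for i in range(3):
    P=[K@np.c_[Rm,t] for K,Rm,t in(cam('top'),cam('side'))]
    X=cv2.triangulatePoints(P[0],P[1],T[i],S[i])[:,0]; print('tri',(X[:3]/X[3]).round(4))
a=np.radians(25)
def pts(p,L=0.113):
    c,s_=np.cos(p[2]),np.sin(p[2]); 
    return np.array([[p[0]+c*L*np.sin(a)-s_*y,p[1]+s_*L*np.sin(a)+c*y,0.036+L*np.cos(a)] for y in(.1,0,-.1)])
for use in('top','side','both'):
    f=lambda p: np.r_[(proj('top',pts(p))-T).ravel()*(use!='side'),(proj('side',pts(p))-S).ravel()*(use!='top')]
    o=least_squares(f,[.55,-.03,-.19]); print(use,o.x.round(4),np.degrees(o.x[2]).round(2),o.fun.round(2))
print('plate side',ray('side',395.5,268.5,.035).round(4),'top',ray('top',447.49,219.39,.035).round(4))
q=np.array([(62,138),(175,152),(160,268),(43,253)])/3+[230,140]
tr=np.array([ray('top',*u,.028) for u in q]);print(tr.round(3),tr.mean(0).round(4))
q=np.array([(74,88),(188,42),(254,97),(137,146)])/4+[240,170]
tr=np.array([ray('side',*u,z) for u,z in zip(q,(.028,.028,.028,.0))]);print(tr.round(3),)
E
```

```text
tri [0.6096 0.0626 0.1353]
tri [ 0.5899 -0.0359  0.1386]
tri [ 0.5708 -0.1339  0.139 ]
top [ 0.5437 -0.0272 -0.1903] -10.9 [ 0.1   0.02 -0.05 -0.   -0.04 -0.01  0.   -0.    0.   -0.    0.    0.  ]
side [ 0.541  -0.0271 -0.191 ] -10.94 [ 0.    0.   -0.    0.   -0.    0.   -0.11 -0.54 -0.03  0.16  0.12  0.28]
both [ 0.5428 -0.0267 -0.191 ] -10.94 [-0.03  0.27 -0.19  0.27 -0.18  0.28  0.18 -0.72  0.26 -0.04  0.41  0.06]
plate side [ 0.4831 -0.3286  0.035 ] top [ 0.4874 -0.3232  0.035 ]
[[0.601 0.377 0.028]
 [0.586 0.241 0.028]
 [0.446 0.256 0.028]
 [0.462 0.394 0.028]] [0.5235 0.317  0.028 ]
[[0.446 0.361 0.028]
 [0.594 0.368 0.028]
 [0.571 0.225 0.028]
 [0.453 0.263 0.   ]]
```

```bash
cat >> h.py <<'E'
yaw=np.radians(-10.9); rx=np.array([np.cos(yaw),np.sin(yaw),0]); ry=np.array([-np.sin(yaw),np.cos(yaw),0]); Z=np.array([0,0,1.])
RACK=np.array([.5430,-.0270,.036]); SLOT={i:RACK+ry*(2-i)*.1 for i in(1,2,3)}
def ori(tilt,yw=yaw):  # tool, cap leaning tilt deg to yw
    t=np.radians(tilt); x=np.array([np.cos(yw),np.sin(yw),0]); y=np.array([-np.sin(yw),np.cos(yw),0])
    z=-(np.sin(t)*x+np.cos(t)*Z); return np.c_[np.cross(y,z),y,z]
def slot(i,h): return SLOT[i]-h*ori(25)[:,2], ori(25)
def plan(p,Ro,n,s=None):
    s=s or r.read_state(); R0=R.from_euler('xyz',s['orientation']); p0=s['eef_pos']
    w=(R0.inv()*R.from_matrix(Ro)).as_rotvec()/n
    M=sum((R0*R.from_rotvec(w*k)).as_matrix() for k in range(n)); d=np.linalg.solve(M,p-p0)
    print(n,'rows of',(d*1e3).round(1),np.degrees(w).round(2),'| total tool-axes mm',(R0.as_matrix().T@(p-p0)*1e3).round(1))
E
python3 -c "
from h import *
plan(*slot(1,.21),20); plan(*slot(1,.21),30)"
```

```text
20 rows of [-27.2 -19.2  -5.3] [ 0.12  1.25 -0.54] | total tool-axes mm [-582.  -332.2    4.8]
30 rows of [-18.1 -12.8  -3.6] [ 0.08  0.83 -0.36] | total tool-axes mm [-582.  -332.2    4.8]
```

arm_command(
  increments=[
    [-27,-19,-5.5,0.1,1.25,-0.55,85],
    [-27,-19,-5.5,0.1,1.25,-0.55,85],
    [-27,-19,-5.5,0.1,1.25,-0.55,85],
    [-27,-19,-5.5,0.1,1.25,-0.55,85],
    [-27,-19,-5.5,0.1,1.25,-0.55,85],
    [-27,-19,-5.5,0.1,1.25,-0.55,85],
    [-27,-19,-5.5,0.1,1.25,-0.55,85],
    [-27,-19,-5.5,0.1,1.25,-0.55,85],
    [-27,-19,-5.5,0.1,1.25,-0.55,85],
    [-27,-19,-5.5,0.1,1.25,-0.55,85],
    [-27,-19,-5.5,0.1,1.25,-0.55,85],
    [-27,-19,-5.5,0.1,1.25,-0.55,85],
    [-27,-19,-5.5,0.1,1.25,-0.55,85],
    [-27,-19,-5.5,0.1,1.25,-0.55,85],
    [-27,-19,-5.5,0.1,1.25,-0.55,85],
    [-27,-19,-5.5,0.1,1.25,-0.55,85],
    [-27,-19,-5.5,0.1,1.25,-0.55,85],
    [-27,-19,-5.5,0.1,1.25,-0.55,85],
    [-27,-19,-5.5,0.1,1.25,-0.55,85],
    [-27,-19,-5.5,0.1,1.25,-0.55,85],
  ],
)

```text
time_s: 1.77
eef_pos: [0.6484, 0.0589, 0.2285]
orientation: [3.133, -0.438, 2.957]
contact_force: [0.5, 0.9, 0.3]
opening: 0.0849
```

```bash
python3 -c "
from h import *
cv2.imwrite('pics/s1.png',cv2.resize(vision.grab_frame('side')[90:290,200:460],None,fx=3,fy=3)[:,:,::-1])
s=r.read_state(); print(s['time_s'],s['eef_pos'],s['qpos'].round(2),s['contact_force'].round(2))
plan(*slot(1,.21),1); plan(*slot(1,.064),1);plan(*slot(1,.064),8)"
```

```text
1.8167 [0.65106556 0.0516837  0.22327959] [ 0.02  0.84 -0.2   0.95  0.01  1.78  1.23] [-3.27 -5.91 -4.5 ]
1 rows of [ 3.6  2.3 -1.7] [ 0.16 -0.35 -0.21] | total tool-axes mm [ 3.6  2.3 -1.7]
1 rows of [  2.7   1.9 144.3] [ 0.16 -0.35 -0.21] | total tool-axes mm [  2.7   1.9 144.3]
8 rows of [ 0.4  0.3 18. ] [ 0.02 -0.04 -0.03] | total tool-axes mm [  2.7   1.9 144.3]
```

View pics/s1.png

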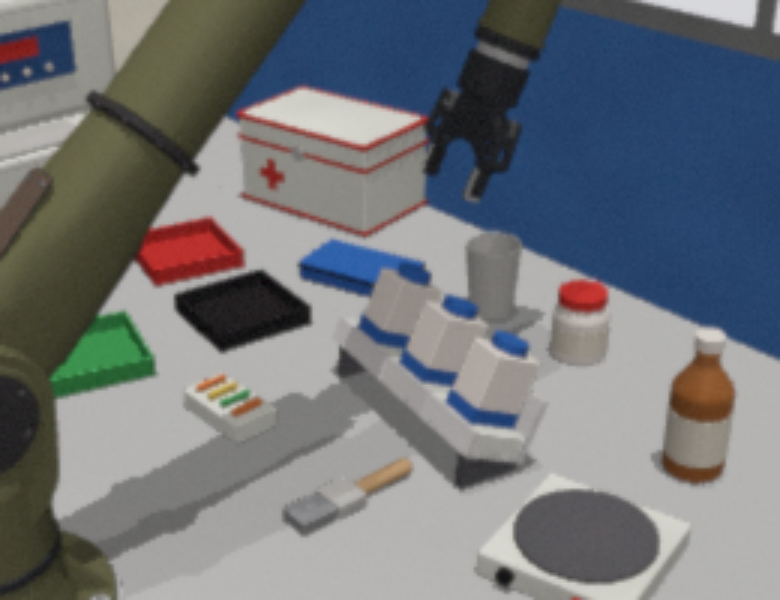

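The gripper sits above slot 1's cap (crop (475,150)), tilted along the canister and clear of everything. I'll settle it, then descend.

arm_command(
  increments=[
    [3.5,2,-1.5,0.15,-0.35,-0.2,85],
    [0,0,0,0,0,0,85],
    [0,0,0,0,0,0,85],
    [0,0,14,0,0,0,85],
    [0,0,14,0,0,0,85],
    [0,0,14,0,0,0,85],
    [0,0,14,0,0,0,85],
    [0,0,14,0,0,0,85],
    [0,0,0,0,0,0,85],
    [0,0,0,0,0,0,85],
    [0,0,0,0,0,0,85],
  ],
)

```text
time_s: 2.73
eef_pos: [0.6173, 0.0693, 0.1697]
orientation: [3.134, -0.429, 2.962]
contact_force: [0.3, -0.6, -0.3]
opening: 0.0849
```

```bash
python3 -c "
from h import *
s=r.read_state(); print(s['time_s'],s['eef_pos'],s['qpos'].round(2),s['contact_force'].round(2))
plan(*slot(1,.14),1); plan(*slot(1,.064),1)"
```

```text
2.7333 [0.61725697 0.06934842 0.16969596] [ 0.01  0.8  -0.21  1.18  0.    1.58  1.22] [ 0.28 -0.58 -0.31]
1 rows of [-6.8 -8.7  4.3] [0.21 0.43 0.54] | total tool-axes mm [-6.8 -8.7  4.3]
1 rows of [-6.3 -9.  80.3] [0.21 0.43 0.54] | total tool-axes mm [-6.3 -9.  80.3]
```

arm_command(
  increments=[
    [-6.5,-9,4,0.2,0.4,0.5,85],
    [0,0,0,0,0,0,85],
    [0,0,0,0,0,0,85],
    [0,0,13,0,0,0,85],
    [0,0,13,0,0,0,85],
    [0,0,0,0,0,0,85],
    [0,0,0,0,0,0,85],
    [0,0,0,0,0,0,85],
  ],
)

```text
time_s: 3.4
eef_pos: [0.6091, 0.0612, 0.1388]
orientation: [-3.142, -0.437, 2.951]
contact_force: [0.2, -0.3, 0.9]
opening: 0.085
```

```bash
python3 -c "
from h import *
f=vision.grab_frame('top');t=vision.grab_frame('side')
a=cv2.resize(f[140:230,300:420],(400,300),interpolation=3);b=cv2.resize(t[130:250,270:430],(400,300),interpolation=3)
cv2.imwrite('pics/c1.png',np.hstack([a,b])[:,:,::-1])
s=r.read_state(); print(s['time_s'],s['eef_pos'],s['qpos'].round(2),s['contact_force'].round(2))
plan(*slot(1,.064),1)"
```

```text
3.5 [0.60925565 0.06118262 0.13892986] [ 0.02  0.82 -0.21  1.24  0.01  1.51  1.23] [-0.06 -0.58 -0.14]
1 rows of [ 0.3  0.9 49.7] [ 0.02 -0.01 -0.03] | total tool-axes mm [ 0.3  0.9 49.7]
```

View pics/c1.png

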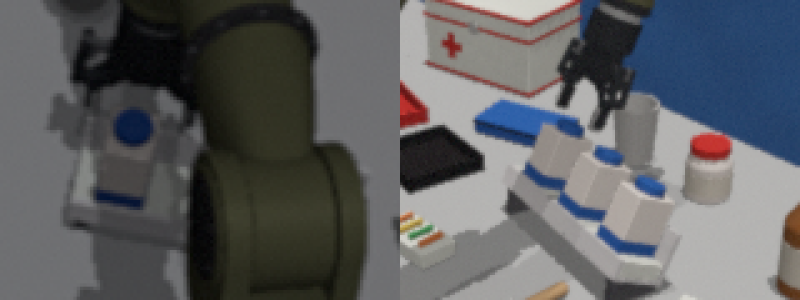

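In the top view the gripper straddles slot 1's cap (crop (132,128)). The side view has both fingertips just above that cap (crop (570,128)). Side clearance is about 17 mm, so I'll descend, grip and check.

arm_command(
  increments=[
    [0,1,10,0,0,0,85],
    [0,0,10,0,0,0,85],
    [0,0,10,0,0,0,85],
    [0,0,10,0,0,0,85],
    [0,0,9.5,0,0,0,85],
    [0,0,0,0,0,0,85],
    [0,0,0,0,0,0,85],
    [0,0,0,0,0,0,30],
    [0,0,0,0,0,0,30],
    [0,0,0,0,0,0,30],
    [0,0,0,0,0,0,30],
    [0,0,0,0,0,0,30],
    [0,0,0,0,0,0,30],
    [0,0,0,0,0,0,30],
  ],
  newtons=40,
)

```text
time_s: 4.67
eef_pos: [0.5887, 0.0663, 0.094]
orientation: [3.141, -0.436, 2.951]
contact_force: [2.8, -0.1, 4.6]
opening: 0.0499
```

```bash
python3 -c "
from h import *
s=r.read_state(); print(s['time_s'],s['eef_pos'],s['qpos'].round(2),s['contact_force'].round(2),s['opening'])
plan(*slot(1,.064),1)"
```

```text
4.6667 [0.58873495 0.0663316  0.09395074] [ 0.02  0.83 -0.21  1.35  0.01  1.39  1.22] [ 2.79 -0.11  4.62] 0.04991117362708264
1 rows of [ 0.2 -0.3  0. ] [ 0.03 -0.01 -0.01] | total tool-axes mm [ 0.2 -0.3  0. ]
```

Gripped at an opening of 49.9 mm. I'll lift it along the slant and weigh it.

arm_command(
  increments=[
    [0,0,-5,0,0,0,30],
    [0,0,-10,0,0,0,30],
    [0,0,-10,0,0,0,30],
    [0,0,-10,0,0,0,30],
    [0,0,-5,0,0,0,30],
    [0,0,0,0,0,0,30],
    [0,0,0,0,0,0,30],
    [0,0,0,0,0,0,30],
    [0,0,0,0,0,0,30],
  ],
  newtons=60,
)

```text
time_s: 5.42
eef_pos: [0.6045, 0.0629, 0.1291]
orientation: [-3.141, -0.439, 2.951]
contact_force: [-1.0, 0.2, -1.3]
opening: 0.0493
```

```bash
python3 -c "
from h import *
s=r.read_state(); print(s['time_s'],s['eef_pos'],s['contact_force'].round(2),s['ft_torque'].round(2),s['opening'])
plan(*slot(1,.064),1)"
```

```text
5.4167 [0.60448369 0.06291287 0.12914769] [-1.03  0.21 -1.33] [-0.08 -0.58  0.02] 0.04933554884205736
1 rows of [-0.1  0.1 38.8] [-0.02 -0.13 -0.03] | total tool-axes mm [-0.1  0.1 38.8]
```

arm_command(
  increments=[
    [3,0,-12,0,0,0,30],
    [3,0,-12,0,0,0,30],
    [2,0,-12,0,0,0,30],
    [0,0,-10,0,0,0,30],
    [0,0,0,0,0,0,30],
    [0,0,0,0,0,0,30],
    [0,0,0,0,0,0,30],
    [0,0,0,0,0,0,30],
    [0,0,0,0,0,0,30],
  ],
)

```text
time_s: 6.17
eef_pos: [0.6163, 0.0606, 0.174]
orientation: [-3.141, -0.439, 2.951]
contact_force: [-0.4, 1.0, -0.9]
opening: 0.0495
```

```bash
python3 -c "
from h import *
F=[];f=None
for i in range(4):
    f=vision.grab_frame('side'); s=r.read_state(); F.append(np.r_[s['contact_force'],s['ft_torque']]); 
print(np.round(F,2)); print(s['time_s'],s['eef_pos'],s['opening'],s['joint_efforts'].round(2))
t=vision.grab_frame('top')
a=cv2.resize(t[130:250,240:400],(400,300),interpolation=3);b=cv2.resize(f[130:250,270:430],(400,300),interpolation=3)
cv2.imwrite('pics/c2.png',np.hstack([a,b])[:,:,::-1])
p=np.array([.5235,.317,.033+.064+.14]); plan(p,ori(0),15); plan(p,ori(0),20)"
```

```text
[[ 0.72  1.24 -2.02 -0.1  -0.51  0.06]
 [ 0.24 -0.43 -1.3  -0.16 -0.51  0.  ]
 [-0.14  0.2  -1.05 -0.09 -0.54  0.05]
 [-0.12  0.35 -0.94 -0.21 -0.52 -0.05]]
6.3667 [0.61673119 0.0606354  0.17446299] 0.04920648950984163 [-1.000e-02 -7.877e+01 -2.690e+00 -2.323e+01 -8.400e-01  2.350e+00
  0.000e+00]
15 rows of [10.1 15.6 -1.9] [-0.   -1.67 -0.  ] | total tool-axes mm [153.4 234.    2.8]
20 rows of [ 7.6 11.7 -1.5] [-0.   -1.26 -0.  ] | total tool-axes mm [153.4 234.    2.8]
```

View pics/c2.png

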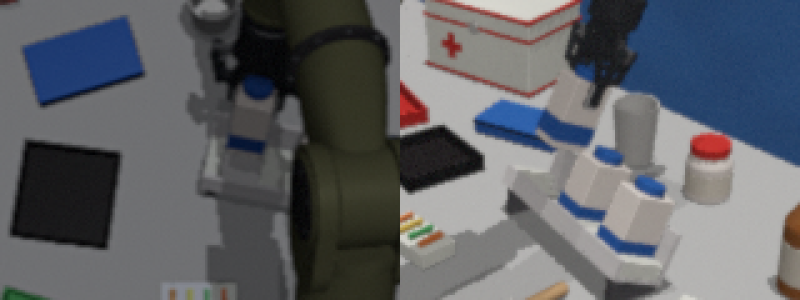

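Canister 1 is free of the rack, visible lifted in both crops, and weighs about 1.1 N, so it's the empty one. It goes to the black tray.

arm_command(
  increments=[
    [10,15.5,-4,0,-1.65,0,30],
    [10,15.5,-4,0,-1.65,0,30],
    [10,15.5,-2,0,-1.65,0,30],
    [10,15.5,-2,0,-1.65,0,30],
    [10,15.5,-2,0,-1.65,0,30],
    [10,15.5,-2,0,-1.65,0,30],
    [10,15.5,-2,0,-1.65,0,30],
    [10,15.5,-2,0,-1.65,0,30],
    [10,15.5,-2,0,-1.65,0,30],
    [10,15.5,-2,0,-1.65,0,30],
    [10,15.5,-2,0,-1.65,0,30],
    [10,15.5,-1,0,-1.65,0,30],
    [10,15.5,-1,0,-1.65,0,30],
    [10,15.5,-1,0,-1.65,0,30],
    [10,15.5,-1,0,-1.65,0,30],
    [0,0,0,0,0,0,30],
    [0,0,0,0,0,0,30],
    [0,0,0,0,0,0,30],
    [0,0,0,0,0,0,30],
  ],
)

```text
time_s: 8.0
eef_pos: [0.5277, 0.3134, 0.2378]
orientation: [-3.14, -0.006, 2.949]
contact_force: [0.4, 0.5, -1.0]
opening: 0.0493
```

```bash
python3 -c "
from h import *
s=r.read_state(); print(s['time_s'],s['eef_pos'],s['contact_force'].round(2),s['ft_torque'].round(2),s['opening'])
p=np.array([.5235,.317,.005+.064]); plan(p,ori(0),1)"
```

```text
8.0 [0.52772366 0.31336691 0.23784675] [ 0.36  0.48 -0.99] [0.06 0.03 0.01] 0.04926949646429213
1 rows of [  3.8   3.  168.9] [-0.07 -0.34 -0.13] | total tool-axes mm [  3.8   3.  168.9]
```

Weight confirmed at 1.0 N. I'll descend into the tray.

arm_command(
  increments=[
    [4,3,15,0,-0.35,-0.15,30],
    [0,0,18,0,0,0,30],
    [0,0,18,0,0,0,30],
    [0,0,18,0,0,0,30],
    [0,0,18,0,0,0,30],
    [0,0,18,0,0,0,30],
    [0,0,18,0,0,0,30],
    [0,0,14,0,0,0,30],
    [0,0,8,0,0,0,30],
    [0,0,5,0,0,0,30],
    [0,0,5,0,0,0,30],
    [0,0,5,0,0,0,30],
    [0,0,3,0,0,0,30],
    [0,0,2,0,0,0,30],
    [0,0,1,0,0,0,30],
    [0,0,0,0,0,0,30],
    [0,0,0,0,0,0,30],
    [0,0,0,0,0,0,30],
  ],
)

```text
time_s: 9.5
eef_pos: [0.5237, 0.3186, 0.0724]
orientation: [3.141, 0.001, 2.954]
contact_force: [-0.4, 0.3, -0.5]
opening: 0.0492
```

```bash
python3 -c "
from h import *
s=r.read_state(); print(s['time_s'],s['eef_pos'],s['contact_force'].round(2),s['ft_torque'].round(2),s['opening'])
p=np.array([.5235,.317,.005+.064]); plan(p,ori(0),1)"
```

```text
9.5 [0.52365618 0.31861605 0.07241351] [-0.4   0.31 -0.54] [-0.03 -0.   -0.01] 0.04923884504128693
1 rows of [-0.1 -1.6  3.4] [0.01 0.04 0.14] | total tool-axes mm [-0.1 -1.6  3.4]
```

arm_command(
  increments=[
    [0,0,1,0,0,0,30],
    [0,0,1,0,0,0,30],
    [0,0,0.5,0,0,0,30],
    [0,0,0,0,0,0,30],
    [0,0,0,0,0,0,30],
  ],
)

```text
time_s: 9.92
eef_pos: [0.5237, 0.3185, 0.07]
orientation: [3.142, 0.001, 2.954]
contact_force: [-1.5, -0.7, 5.7]
opening: 0.0496
```

arm_command(
  increments=[
    [0,0,0.5,0,0,0,30],
    [0,0,0.5,0,0,0,30],
    [0,0,0,0,0,0,30],
    [0,0,0,0,0,0,30],
  ],
)

```text
time_s: 10.25
eef_pos: [0.5238, 0.3186, 0.0699]
orientation: [3.141, 0.001, 2.954]
contact_force: [-1.8, -0.4, 11.6]
opening: 0.0496
```

Seated on the floor (contact reaction). I'll ease off, open and retreat upward.

arm_command(
  increments=[
    [0,0,-0.8,0,0,0,30],
    [0,0,0,0,0,0,54],
    [0,0,0,0,0,0,58],
    [0,0,0,0,0,0,64],
    [0,0,0,0,0,0,75],
    [0,0,0,0,0,0,85],
    [0,0,0,0,0,0,85],
    [0,0,0,0,0,0,85],
    [0,0,0,0,0,0,85],
    [0,0,-8,0,0,0,85],
    [0,0,-20,0,0,0,85],
    [0,0,-30,0,0,0,85],
    [0,0,-30,0,0,0,85],
    [0,0,-30,0,0,0,85],
    [0,0,-30,0,0,0,85],
    [0,0,-20,0,0,0,85],
    [0,0,0,0,0,0,85],
    [0,0,0,0,0,0,85],
    [0,0,0,0,0,0,85],
  ],
)

```text
time_s: 11.83
eef_pos: [0.5231, 0.3182, 0.2371]
orientation: [-3.141, -0.0, 2.954]
contact_force: [-0.3, 1.0, -0.4]
opening: 0.0849
```

```bash
python3 -c "
from h import *
s=r.read_state(); print(s['time_s'],s['eef_pos'],s['contact_force'].round(2),s['opening'])
f=vision.grab_frame('side');t=vision.grab_frame('top')
a=cv2.resize(t[140:260,220:420],(500,300),interpolation=3);b=cv2.resize(f[140:260,230:350],(300,300),interpolation=3)
cv2.imwrite('pics/c3.png',np.hstack([a,b])[:,:,::-1])
plan(*slot(2,.21),15);plan(*slot(2,.21),20)"
```

```text
11.8333 [0.52309655 0.31823241 0.23711959] [-0.25  0.96 -0.45] 0.08493789409075865
15 rows of [-11.5 -22.4  -1.7] [-0.01  1.66  0.01] | total tool-axes mm [-173.  -335.4   10.3]
20 rows of [ -8.7 -16.8  -1.3] [-0.01  1.25  0.01] | total tool-axes mm [-173.  -335.4   10.3]
```

View pics/c3.png

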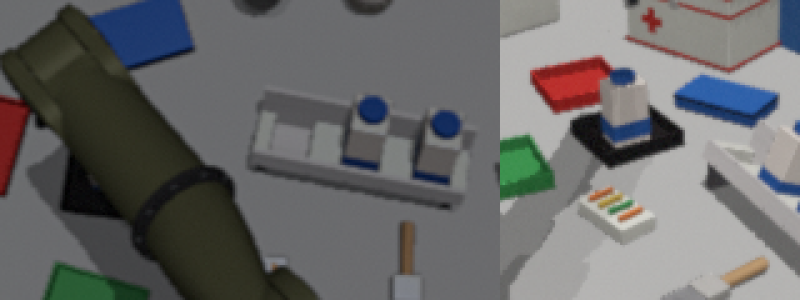

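Canister 1 stands upright in the black tray (right crop (625,105)) and the rack is undisturbed. On to slot 2.

arm_command(
  increments=[
    [-11.5,-22.5,-1.5,0,1.65,0,85],
    [-11.5,-22.5,-1.5,0,1.65,0,85],
    [-11.5,-22.5,-1.5,0,1.65,0,85],
    [-11.5,-22.5,-1.5,0,1.65,0,85],
    [-11.5,-22.5,-1.5,0,1.65,0,85],
    [-11.5,-22.5,-1.5,0,1.65,0,85],
    [-11.5,-22.5,-1.5,0,1.65,0,85],
    [-11.5,-22.5,-1.5,0,1.65,0,85],
    [-11.5,-22.5,-1.5,0,1.65,0,85],
    [-11.5,-22.5,-1.5,0,1.65,0,85],
    [-11.5,-22.5,-1.5,0,1.65,0,85],
    [-11.5,-22.5,-1.5,0,1.65,0,85],
    [-11.5,-22.5,-1.5,0,1.65,0,85],
    [-11.5,-22.5,-1.5,0,1.65,0,85],
    [-11.5,-22.5,-1.5,0,1.65,0,85],
    [0,0,0,0,0,0,85],
    [0,0,0,0,0,0,85],
    [0,0,0,0,0,0,85],
    [0,0,0,0,0,0,85],
  ],
)

```text
time_s: 13.52
eef_pos: [0.6293, -0.0437, 0.225]
orientation: [3.141, -0.432, 2.956]
contact_force: [-0.1, 0.5, 0.3]
opening: 0.085
```

```bash
python3 -c "
from h import *
s=r.read_state(); print(s['time_s'],s['eef_pos'],s['contact_force'].round(2),s['qpos'].round(2))
plan(*slot(2,.064),1)"
```

```text
13.5167 [ 0.62931902 -0.04374916  0.22495812] [-0.09  0.48  0.3 ] [ 0.13  0.79 -0.18  1.04  0.04  1.74  1.37]
1 rows of [  0.4   0.3 144.4] [-0.05  0.23  0.22] | total tool-axes mm [  0.4   0.3 144.4]
```

arm_command(
  increments=[
    [0,0,14,0,0.2,0.2,85],
    [0,0,16,0,0,0,85],
    [0,0,16,0,0,0,85],
    [0,0,16,0,0,0,85],
    [0,0,16,0,0,0,85],
    [0,0,14,0,0,0,85],
    [0,0,12,0,0,0,85],
    [0,0,12,0,0,0,85],
    [0,0,12,0,0,0,85],
    [0,0,10,0,0,0,85],
    [0,0,6,0,0,0,85],
    [0,0,0,0,0,0,85],
    [0,0,0,0,0,0,85],
    [0,0,0,0,0,0,85],
  ],
)

```text
time_s: 14.68
eef_pos: [0.5705, -0.0338, 0.0951]
orientation: [-3.14, -0.434, 2.95]
contact_force: [0.1, -0.3, -0.3]
opening: 0.0846
```

```bash
python3 -c "
from h import *
s=r.read_state(); print(s['time_s'],s['eef_pos'],s['contact_force'].round(2))
plan(*slot(2,.064),1)"
```

```text
14.6833 [ 0.57054733 -0.03375306  0.09512418] [ 0.1  -0.35 -0.34]
1 rows of [0.7 1.4 1.6] [-0.06  0.13 -0.07] | total tool-axes mm [0.7 1.4 1.6]
```

Close on it, lift and weigh.

arm_command(
  increments=[
    [0.5,1.5,1.5,0,0,0,30],
    [0,0,0,0,0,0,30],
    [0,0,0,0,0,0,30],
    [0,0,0,0,0,0,30],
    [0,0,0,0,0,0,30],
    [0,0,0,0,0,0,30],
    [0,0,0,0,0,0,30],
    [0,0,0,0,0,0,30],
    [0,0,0,0,0,0,30],
  ],
  newtons=60,
)

```text
time_s: 15.43
eef_pos: [0.5697, -0.0317, 0.0938]
orientation: [-3.141, -0.434, 2.95]
contact_force: [2.5, 3.1, 5.8]
opening: 0.0495
```

arm_command(
  increments=[
    [0,0,-5,0,0,0,30],
    [0,0,-10,0,0,0,30],
    [0,0,-10,0,0,0,30],
    [2,0,-10,0,0,0,30],
    [3,0,-10,0,0,0,30],
    [0,0,-5,0,0,0,30],
    [0,0,0,0,0,0,30],
    [0,0,0,0,0,0,30],
    [0,0,0,0,0,0,30],
    [0,0,0,0,0,0,30],
    [0,0,0,0,0,0,30],
    [0,0,0,0,0,0,30],
  ],
)

```text
time_s: 16.43
eef_pos: [0.5852, -0.0353, 0.1405]
orientation: [-3.14, -0.436, 2.95]
contact_force: [0.2, 0.4, -6.9]
opening: 0.0494
```

```bash
python3 -c "
from h import *
F=[]
for i in range(3):
    vision.grab_frame('side'); s=r.read_state(); F.append(np.r_[s['contact_force'],s['ft_torque']])
print(np.round(F,2)); print(s['time_s'],s['eef_pos'],s['opening'])
plan(*slot(2,.064),1)"
```

```text
[[-0.38  1.04 -6.74 -0.19 -1.05 -0.  ]
 [ 0.24 -0.25 -6.1  -0.25 -1.07  0.06]
 [-0.05 -0.56 -6.74 -0.2  -1.09  0.04]]
16.5833 [ 0.58538057 -0.03534351  0.14065969] 0.04933032816294308
1 rows of [-5.   0.2 49.1] [-0.07  0.05 -0.09] | total tool-axes mm [-5.   0.2 49.1]
```

Canister 2 weighs about 6.6 N, so it's the full one, and canister 3 stays put as half full. I'll raise it above canister 3's cap before crossing to the warmer.

arm_command(
  increments=[
    [0,0,-15,0,0,0,30],
    [0,0,-20,0,0,0,30],
    [0,0,-20,0,0,0,30],
    [0,0,-20,0,0,0,30],
    [0,0,-20,0,-2,0,30],
    [0,0,-20,0,-3,0,30],
    [0,0,-20,0,-4,0,30],
    [0,0,-15,0,-4,0,30],
    [0,0,-5,0,-4,0,30],
    [0,0,0,0,-4,0,30],
    [0,0,0,0,-4,0,30],
    [0,0,0,0,0,0,30],
    [0,0,0,0,0,0,30],
    [0,0,0,0,0,0,30],
  ],
  newtons=70,
)

```text
time_s: 17.75
eef_pos: [0.6441, -0.0465, 0.2838]
orientation: [-3.14, -0.0, 2.95]
contact_force: [-0.3, -0.1, -6.5]
opening: 0.0495
```

```bash
python3 -c "
from h import *
s=r.read_state(); print(s['time_s'],s['eef_pos'],s['contact_force'].round(2),s['ft_torque'].round(2),s['qpos'].round(2),s['opening'])
plan(np.array([.486,-.325,.27]),ori(0),15)"
```

```text
17.75 [ 0.64409278 -0.04650906  0.28377909] [-0.32 -0.07 -6.51] [-0.05 -0.08 -0.02] [ 0.13  0.51 -0.17  1.35  0.09  1.29  1.34] 0.0494501518202039
15 rows of [  6.8 -20.2   0.9] [-0.01 -0.   -0.  ] | total tool-axes mm [ 102.3 -303.4   14.4]
```

arm_command(
  increments=[
    [7,-20,0,0,0,0,30],
    [7,-20,0,0,0,0,30],
    [7,-20,0,0,0,0,30],
    [7,-20,0,0,0,0,30],
    [7,-20,0,0,0,0,30],
    [7,-20,0,0,0,0,30],
    [7,-20,0,0,0,0,30],
    [7,-20,0,0,0,0,30],
    [7,-20,0,0,0,0,30],
    [7,-20,0,0,0,0,30],
    [7,-20,3,0,0,0,30],
    [7,-20,3,0,0,0,30],
    [6,-20,3,0,0,0,30],
    [6,-20,3,0,0,0,30],
    [6,-22,2,0,0,0,30],
    [0,0,0,0,0,0,30],
    [0,0,0,0,0,0,30],
    [0,0,0,0,0,0,30],
    [0,0,0,0,0,0,30],
  ],
)

```text
time_s: 19.33
eef_pos: [0.4877, -0.3227, 0.2696]
orientation: [-3.141, 0.001, 2.952]
contact_force: [0.5, 0.9, -6.8]
opening: 0.0493
```

```bash
python3 -c "
from h import *
s=r.read_state(); print(s['time_s'],s['eef_pos'],s['contact_force'].round(2),s['ft_torque'].round(2),s['qpos'].round(2),s['opening'])
plan(np.array([.486,-.325,.035+.064]),ori(0),1)"
```

```text
19.3333 [ 0.48770582 -0.32269234  0.26957009] [ 0.49  0.93 -6.78] [ 0.04 -0.02 -0.04] [ 0.62  0.41 -0.12  1.55  0.05  1.18  1.87] 0.049349926156335176
1 rows of [  1.3  -2.5 170.6] [-0.02  0.03  0.03] | total tool-axes mm [  1.3  -2.5 170.6]
```

arm_command(
  increments=[
    [1,-2.5,15,0,0,0,30],
    [0,0,18,0,0,0,30],
    [0,0,18,0,0,0,30],
    [0,0,18,0,0,0,30],
    [0,0,18,0,0,0,30],
    [0,0,18,0,0,0,30],
    [0,0,18,0,0,0,30],
    [0,0,14,0,0,0,30],
    [0,0,8,0,0,0,30],
    [0,0,5,0,0,0,30],
    [0,0,5,0,0,0,30],
    [0,0,5,0,0,0,30],
    [0,0,4,0,0,0,30],
    [0,0,2,0,0,0,30],
    [0,0,1,0,0,0,30],
    [0,0,0,0,0,0,30],
    [0,0,0,0,0,0,30],
    [0,0,0,0,0,0,30],
  ],
)

```text
time_s: 20.83
eef_pos: [0.4856, -0.3263, 0.1032]
orientation: [-3.14, 0.002, 2.95]
contact_force: [-1.2, -0.3, -6.1]
opening: 0.0494
```

arm_command(
  increments=[
    [0,0,1,0,0,0,30],
    [0,0,1,0,0,0,30],
    [0,0,0,0,0,0,30],
    [0,0,0,0,0,0,30],
  ],
)

```text
time_s: 21.17
eef_pos: [0.4853, -0.3261, 0.1008]
orientation: [-3.14, 0.001, 2.95]
contact_force: [-0.3, 0.2, -6.1]
opening: 0.0492
```

arm_command(
  increments=[
    [0,0,1,0,0,0,30],
    [0,0,0.5,0,0,0,30],
    [0,0,0.5,0,0,0,30],
    [0,0,0,0,0,0,30],
    [0,0,0,0,0,0,30],
  ],
)

```text
time_s: 21.58
eef_pos: [0.4856, -0.3262, 0.0996]
orientation: [-3.14, 0.002, 2.951]
contact_force: [-2.8, 1.8, 4.9]
opening: 0.0496
```

The plate bears the weight now, so I'll release and retreat.

arm_command(
  increments=[
    [0,0,-0.3,0,0,0,30],
    [0,0,0,0,0,0,54],
    [0,0,0,0,0,0,58],
    [0,0,0,0,0,0,64],
    [0,0,0,0,0,0,75],
    [0,0,0,0,0,0,85],
    [0,0,0,0,0,0,85],
    [0,0,0,0,0,0,85],
    [0,0,0,0,0,0,85],
    [0,0,-8,0,0,0,85],
    [0,0,-20,0,0,0,85],
    [0,0,-30,0,0,0,85],
    [0,0,-30,0,0,0,85],
    [0,0,-30,0,0,0,85],
    [0,0,-30,0,0,0,85],
    [0,0,-20,0,0,0,85],
    [0,0,0,0,0,0,85],
    [0,0,0,0,0,0,85],
    [0,0,0,0,0,0,85],
  ],
)

```text
time_s: 23.17
eef_pos: [0.4849, -0.3256, 0.2669]
orientation: [-3.14, 0.001, 2.951]
contact_force: [-1.5, 0.2, -0.4]
opening: 0.0851
```

```bash
python3 -c "
from h import *
s=r.read_state(); print(s['time_s'],s['eef_pos'],s['contact_force'].round(2),s['opening'])
f=vision.grab_frame('side');t=vision.grab_frame('top')
cv2.imwrite('pics/end.png',np.hstack([cv2.resize(t[120:280,230:490],(400,246),interpolation=3),cv2.resize(f[150:303,240:490],(400,246),interpolation=3)])[:,:,::-1])
for nm,im in(('top',t),('side',f)):
  for c,st in blobs(im,(100,120,60),(130,255,255),20)[0]:
    if 230<c[0]<490 and 120<c[1]<300: print(nm,c,st[2:], 'z.149',ray(nm,*c,.149).round(3),'z.119',ray(nm,*c,.119).round(3))
"
```

```text
23.1667 [ 0.48489651 -0.32558469  0.26693684] [-1.45  0.22 -0.37] 0.0850523067463918
top [272.72 153.52] [  47   34 1017] z.149 [0.688 0.29  0.149] z.119 [0.697 0.293 0.119]
top [397.91 189.34] [11 10 90] z.149 [ 0.569 -0.132  0.149] z.119 [ 0.576 -0.137  0.119]
top [263.65 202.77] [12 11 98] z.149 [0.518 0.315 0.149] z.119 [0.523 0.318 0.119]
top [391.74 210.48] [13  5 27] z.149 [ 0.497 -0.111  0.149] z.119 [ 0.502 -0.115  0.119]
side [278.33 169.84] [10  6 43] z.149 [0.485 0.265 0.149] z.119 [0.521 0.319 0.119]
side [319.85 179.54] [ 41  20 509] z.149 [0.55  0.097 0.149] z.119 [0.589 0.143 0.119]
side [401.99 180.24] [15 13 83] z.149 [ 0.767 -0.103  0.149] z.119 [ 0.815 -0.066  0.119]
side [280.54 191.46] [ 21  10 106] z.149 [0.389 0.117 0.149] z.119 [0.421 0.164 0.119]
side [369.6  204.02] [11  7 53] z.149 [ 0.556 -0.145  0.149] z.119 [ 0.595 -0.11   0.119]
side [359.53 227.31] [23 11 91] z.149 [ 0.434 -0.221  0.149] z.119 [ 0.468 -0.19   0.119]
side [398.05 236.69] [ 13  11 113] z.149 [ 0.482 -0.328  0.149] z.119 [ 0.518 -0.3    0.119]
side [395.28 264.91] [ 29  16 202] z.149 [ 0.378 -0.407  0.149] z.119 [ 0.409 -0.383  0.119]
```

View pics/end.png

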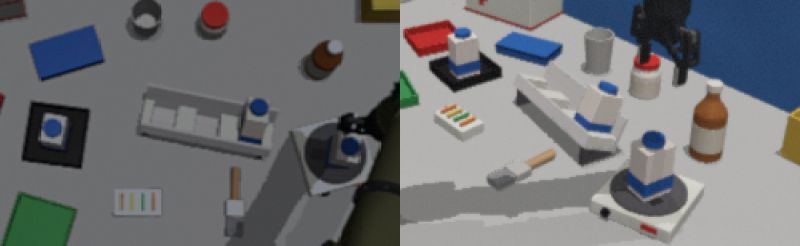

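Canister 1 stands in the tray, with its cap at (0.52, 0.32). Canister 2 is central on the plate, with its cap at (0.482, -0.328). Canister 3's cap is within 0.2 px of its start, and the bystanders look unmoved. Handing in.

```bash
python3 -c "
from rig import r,order
print(order.finish_job()); print(r.read_state()['time_s'])"
```

```text
the job is handed in; nothing more can be done
None
the job is handed in; nothing more can be done
```

The job is handed in, at about 23 s of the 72 s allowed. I lifted and weighed two of the three canisters:

| Canister | Weight | Content | Where it is now |
|---|---|---|---|
| `canister_1` (slot 1) | about 1.0 N | empty | upright in the black tray, cap within about 3 mm of the tray's centre |
| `canister_2` (slot 2) | about 6.6 N | full | upright on the round warming plate, cap within about 5 mm of the plate's centre |
| `canister_3` (slot 3) | not weighed | half full, by elimination | never touched; its cap is within 0.2 px of the starting pictures |

- **Setting down:** both canisters were lowered in small steps until the force reading showed contact, then released.
- **Last pictures:** both placed canisters look upright, and the other things on the bench appear where they were. I judged the bystanders by eye and did not measure them.
- **Gripper:** it was raised clear and open, about 0.27 m above the bench, touching nothing.
- **Disagreement:** the two cameras put the plate's centre about 7 mm apart, well inside the 35 mm tolerance. No check failed.

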